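# Index the turning table to its red station and lock it

### The job

A bat-knob blank is mounted on the indexing table and must be brought to its marked station for the next cut. With the fingertips, push the table's upright black handles to turn the notched plate until its red line lines up with the black pointer, then push the yellow knob of the locking pin fully home into that notch. Push gently: do not pinch or squeeze the plate, its handles or the knob, pick nothing up, and leave everything else on the bench where it is.

Things in the scene. Friction and masses are not known exactly. Their poses are not given: they have to be found in the camera images.
- indexer: fixed green base of the indexing table (place and yaw vary). Origin on the bench on the plate's spindle axis, z up; its -x axis points from the spindle past the pointer to the locking pin, roughly at the robot. Foot 224 mm across, lugs to 143 mm along +-y; a dark bracket 40 mm wide, 51 mm high with the pointer's block, stands 118 to 149 mm out along -x
- index_plate: the dial: aluminium plate, 216 mm across 24 teeth, top face 38 mm above the bench. Origin on the spindle axis, z up; its -x axis runs along the red line. Turns either way; a drag of 0.28 N m (4 to 5 N at a handle) holds it where it is left, no coasting. 24 lines, 15 degrees apart, mark the notches, one red. A bat-knob blank (50 mm across, top 99 mm up) is fixed on a 76 mm faceplate in its middle
- handle_0 (a point): upright black turning handle fixed on the plate, 64 mm from the spindle axis, 20 mm thick, from the plate's face (38 mm above the bench) to 84 mm above the bench; this point is on its axis, 68 mm above the bench. Handle 0 stands across from the red line (on the plate's +x axis)
- handle_1 (a point): handle 1, the same, 120 degrees counter-clockwise from handle 0 seen from above
- handle_2 (a point): handle 2, the same, 120 degrees clockwise from handle 0 seen from above
- red_line (a point): outer end of the red line on the plate's face, 94 mm from the spindle axis (line 24 mm long, 6 mm wide, radial, pointing at its notch); at the start it is 29 to 180 degrees away from the pointer, on either side
- pointer_tip (a point): tip of the fixed black pointer, 94 mm from the spindle axis, 6 mm above the plate's face, where the red line has to come; it does not touch the plate
- lock_pin: locking pin with a round yellow push knob; slides along the indexer's x axis. In the indexer's frame its origin is at x = -177 mm drawn out (start, up to 2 mm less), -162 mm fully home (hard stop). About 2 N moves it; it stays where left. Its round nose enters a notch within about 2 degrees of the pointer and centres the plate (3 to 15 N); else it stops on a tooth after 4 mm
- pin_knob (a point): centre of the outer, flat 22 mm face of the yellow knob (knob 29 mm across, 18 mm long), 31 mm above the bench; push here along the indexer's +x axis, towards the spindle. The bench in front of it is free
- mallet: bystander: wooden mallet with a black head, 302 mm long, lying on the bench; not part of the job
- marker: bystander: white marker with a red cap, 142 mm long, lying; not part of the job
- tape_measure: bystander: yellow tape measure, 39x77x62 mm; not part of the job
- sanding_block: bystander: tan sanding block, 64x112x32 mm; not part of the job
- bat_knob: bystander: loose turned bat-knob blank, 50 mm across, 56 mm tall, standing on the bench (a second one is screwed to the index plate); not part of the job

How it is judged:
On the way, in this order (a step that is already met when the one before it is completed fails the run):
1. the red line stands at the pointer (within 4 mm at the pointer's tip) for 0.2 s while the locking pin is still drawn out (horizontal distance between red_line and pointer_tip below 0.004 m and x of lock_pin in the frame of indexer below -0.172 m), for 0.2 s.
2. the locking pin is fully home (x of lock_pin in the frame of indexer above -0.1645 m), for 0.2 s.
At the end, for the whole second after the job is handed in: the outer end of the red line is within 3 mm of the pointer's tip seen from above, the locking pin is home in that notch (at least 12.5 of its 15 mm of travel), and plate and pin are at rest (horizontal distance between red_line and pointer_tip below 0.003 m and x of lock_pin in the frame of indexer above -0.1645 m and angular speed of index_plate below 0.05 rad/s and linear speed of lock_pin below 0.01 m/s); the robot touches nothing.
It fails at once if a loose thing on the bench is lifted or moved by more than 20 mm (distance of any of mallet, marker, tape_measure, sanding_block, bat_knob from where it was at the start of the episode above 0.02 m).
It fails at once if the plate or one of its handles is squeezed or pushed with more than 30 N (contact force between the fingers and index_plate above 30 N).
It fails at once if the locking pin's knob is squeezed or pushed with more than 35 N (contact force between the fingers and lock_pin above 35 N).
It also fails if it takes over 61 s, if anything falls off the work surface, if the arm or the gripper's body presses on something with over 40 N, if the wrist force passes 120 N, or if a joint passes its speed limit or range.

### The arm

A 7-joint arm with a two-finger parallel gripper is mounted at the origin on a cart in front of the work surface, level with it; the furniture and walls round the work are solid. World frame = base frame: x ahead of the robot, y to its left, z up, the work surface at z = 0. Lengths are in m, angles in rad, forces in N, time in s.
With the tool pointing down it reaches from about 0.425 to 0.925 m from the base axis. Payload 6.8 kg.
Tool frame: the origin (TCP) lies at the very end of the fingers, on their centre line; the grasp point (between the pads) lies 19 mm behind it; z points along the fingers, y is the line along which they close (so a half turn about z gives the same grasp; the last joint's range is limited). The gripper opens to 85 mm and grips with 20 to 120 N. Pads are 22 mm wide; open, the fingers measure 114 mm over their backs; the gripper's body (76 mm by 85 mm) begins 54 mm behind the grasp point. The pads swing forward as they close: fully open they stand 13 mm farther back than shut.
Start: joints at [1.036, 0.477, 0.022, 1.555, -0.011, 1.109, -0.083], TCP at [0.279, -0.614, 0.231] pointing down, gripper open.
Joint ranges: [-2.96, 2.96], [-0.34, 2.1], [-1.41, 1.46], [0.24, 2.44], [-1.37, 4.51], [0.17, 1.92], [-2.96, 2.96]. Speed limits (rad/s): [2.39, 2.39, 3.14, 3.14, 3.14, 3.14, 3.14].

### API

Orientations are given as a unit quaternion [w, x, y, z].
In Python, from station import bot gives the robot as it stands. The module is installed in compiled form; this text tells all that it offers.
- The arm moves only by the shell command python3 -m jog 'ROWS' [OPENING] [FORCE]. ROWS is JSON, a list of rows, each a list of 4 numbers: the shift along the tool's x, y, z in cm, then the turn about the tool's z in rad. In form: [[x, y, z, spin], ...]. A call has 1 to 20 rows; each row is the pose to reach, as a shift and turn from the pose commanded when the call began, along the tool's axes at that moment; what a row does not reach only later rows make up. A row lasts 1/12 s, in which the tool goes at most 41.7 mm and 7.16 degrees, less where a joint would pass 70% of its speed; a pose out of reach is approached as far as the arm can. A call with a gripper value outside its range is refused whole. OPENING is the closure, from -1 (fully open) to 1 (shut), set as the call begins (- or left out, the last holds). The fingers move at their own pace and stop on an object; FORCE is the grip in N (left out, the last holds). Time passes only in rows, so rows that repeat a pose let the fingers close. It gives the time, the measured TCP pose, the force, the opening and the grip force at its end, in the units of the state.
- bot.get_obs(): the state, without advancing time (a new reading comes with each control period).
- bot.read_camera(name): name is "scene" or "side" or "wrist"; returns a dict with "pixels" (384x512x3 uint8, red, green, blue), "depth" (384x512 float32, m along the optical axis (not along the pixel's ray), 0 where there is no reading), "fovy" (degrees; the focal length in pixels is half the picture's height over the tangent of half this angle, whatever the lens; pixels are square), "cx", "cy" (the principal point, pixels), "pose" (4x4, takes a point from camera to world coordinates). Camera axes: x right, y down, z forward; pixel columns grow to the right and rows downward; lengths in m; the calibration is good to about 2 mm. The wrist camera is an equidistant fisheye: a pixel r from the principal point sees the ray r / f radians off the axis. A picture is of the moment at which its call begins.
- bot.hand_in(): hands the job in; it is judged then, once.
The state is a dict: "t": time; "q": joint angles; "joint_vel": joint speeds; "joint_torque": joint torques, N m; "eef_pos": TCP position; "tool_rot": TCP orientation; "contact_force": force on the tool from outside, world axes, zero at the start; "torque": the same for the moment, N m; "gripper_width": opening from 0.0 (shut) to 1.0 (fully open); "grasp_force": force on a finger pad.
Only numpy, scipy, OpenCV 4.12 (cv2) and the standard library are available. Lean on these libraries where they do the work, as an engineer would, in place of code of your own. Each camera call takes 0.05 s, during which the arm holds its last target. There are 200 camera calls.

## Working session

There is one attempt and no reset: what is moved stays moved. The work goes in short steps, Python scripts to look and compute and a shell command to move; the robot and the scene stay as the last step left them, time stands still between calls to the robot, and variables do not carry over. Pictures are saved under pics/ and viewed, at most 12 in all, crops included, and the job is handed in when it is done.

```bash
mkdir -p pics; cat > h.py <<'E'
import numpy as np, cv2
from station import bot
def shot(n,fn=None):
    c=bot.read_camera(n); 
    if fn: cv2.imwrite('pics/'+fn,c['pixels'][:,:,::-1])
    return c
def ray(c,uv):
    uv=np.atleast_2d(uv).astype(float); f=c['pixels'].shape[0]/2/np.tan(np.radians(c['fovy'])/2)
    d=np.c_[(uv[:,0]-c['cx'])/f,(uv[:,1]-c['cy'])/f,np.ones(len(uv))]
    P=np.array(c['pose']); return P[:3,3], d@P[:3,:3].T
def onplane(c,uv,z):
    o,d=ray(c,uv); s=(z-o[2])/d[:,2]; return o+s[:,None]*d
def cloud(c):
    v,u=np.mgrid[:384,:512]; o,d=ray(c,np.c_[u.ravel(),v.ravel()])
    return (o+d*c['depth'].reshape(-1,1)).reshape(384,512,3)
E
python3 - <<'E'
from h import *
a=shot('scene');b=shot('side')
cv2.imwrite('pics/s1.png',a['pixels'][:,:,::-1]);cv2.imwrite('pics/d1.png',b['pixels'][:,:,::-1])
for c in(a,b):print(np.round(c['pose'],3),c['fovy'],c['cx'],c['cy'])
o=bot.get_obs();print(o)
E
```

```text
[[-0.91  -0.318  0.265  0.249]
 [-0.414  0.686 -0.598  0.685]
 [ 0.008 -0.654 -0.756  0.894]
 [ 0.     0.     0.     1.   ]] 49.62962802871445 256.35231387477916 189.31474254458595
[[-0.838 -0.187  0.512 -0.083]
 [-0.545  0.324 -0.773  1.011]
 [-0.022 -0.927 -0.374  0.532]
 [ 0.     0.     0.     1.   ]] 54.37248143732809 256.71530787016854 193.9010750763726
{'t': 0.1, 'q': array([ 1.03590608,  0.47772848,  0.02231977,  1.55634811, -0.01148706,
        1.10932822, -0.0831163 ]), 'joint_vel': array([-0.00251202, -0.00234019, -0.00056665, -0.00313566,  0.00012496,
        0.00011189, -0.00031171]), 'joint_torque': array([ 3.96177638e-03, -5.97765863e+01,  1.61358409e+00, -2.81956530e+01,
        1.28435082e-02,  5.06521465e-03, -6.69577503e-05]), 'eef_pos': array([ 0.27919098, -0.61395816,  0.230417  ]), 'tool_rot': array([-8.07620643e-04,  9.77314023e-01,  2.11793746e-01, -2.38546891e-04]), 'contact_force': array([-0.06713553,  0.1716569 ,  0.10975956]), 'torque': array([ 0.03838056, -0.004139  ,  0.02681627]), 'grasp_force': 0.0, 'gripper_width': 1.001482492455016}
```

View pics/s1.png

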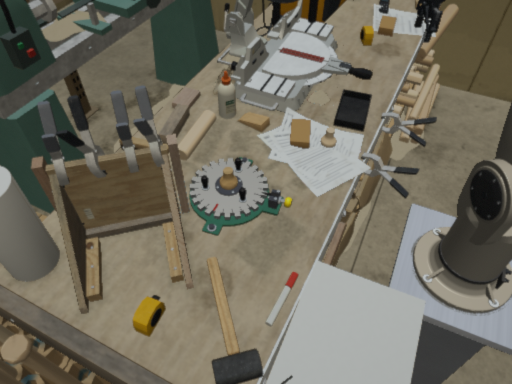

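View pics/d1.png

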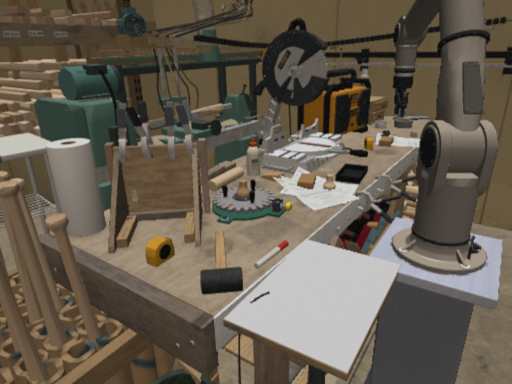

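The scene view shows the dial at about (229,187), the yellow knob at (288,201), the red line near (215,208), and handles at (205,182), (238,162) and (242,194). The side view confirms it, and the knob side faces the robot. Next I'll measure.

```bash
cat > m.py <<'E'
from h import *
def measure(c,verbose=True,cen=None):
    X=cloud(c); p=c['pixels'].astype(int); hsv=cv2.cvtColor(c['pixels'],cv2.COLOR_RGB2HSV).astype(int)
    z=X[...,2]; H,S,V=hsv[...,0],hsv[...,1],hsv[...,2]
    reg=np.zeros(z.shape,bool); reg[145:245,175:305]=1
    out={}
    m=reg&(abs(z-.038)<.006)&(S<60)&(V>110)
    n,l,st,_=cv2.connectedComponentsWithStats(m.astype(np.uint8)); k=1+np.argmax(st[1:,4])
    v,u=np.where(l==k); P=onplane(c,np.c_[u,v],.038)[:,:2]
    (cx,cy),r=cv2.minEnclosingCircle(P.astype(np.float32)); out['cen']=np.array([cx,cy]);out['r']=r
    if cen is not None: out['cen']=np.array(cen)
    y=reg&(H>20)&(H<35)&(S>150)&(V>110)
    out['knob']=[np.median(X[y],0),y.sum(),X[y].min(0),X[y].max(0)]
    rd=reg&((H<8)|(H>172))&(S>110)&(abs(z-.038)<.01)
    v,u=np.where(rd); out['n_red']=len(v)
    if len(v):
        R=onplane(c,np.c_[u,v],.038)[:,:2]; d=R-out['cen']; rr=np.hypot(*d.T); g=(rr>.06)&(rr<.104)
        mm=R[g].mean(0)-out['cen']; out['red']=(np.degrees(np.arctan2(mm[1],mm[0])),np.hypot(*mm),g.sum())
    b=reg&(V<70)&(z>.045)&(z<.095)
    n,l,st,_=cv2.connectedComponentsWithStats(b.astype(np.uint8)); out['h']=[]
    for k in range(1,n):
        if st[k,4]<15: continue
        q=np.median(X[l==k],0); out['h'].append(np.r_[np.round(q,3),st[k,4],np.degrees(np.arctan2(*(q[:2]-out['cen'])[::-1])),np.hypot(*(q[:2]-out['cen']))].round(3))
    if verbose:
        for k,x in out.items(): print(k,x)
    return out
if __name__=='__main__':
    measure(shot('scene')); c=shot('scene'); cv2.imwrite('pics/z.png',cv2.resize(c['pixels'][140:245,175:305,::-1],(780,630)[:2],interpolation=cv2.INTER_CUBIC)[:600])
    X=cloud(c); 
    for n,u,v in (('mallet',(230),330),('marker',285,295),('loose knob',329,138),('block',301,130),('tape',149,314)): print(n,X[v,u])
E
python3 m.py
```

```text
cen [0.62361139 0.02760498]
r 0.10777238756418228
knob [array([0.45514682, 0.01588317, 0.04149918]), np.int64(58), array([4.47649760e-01, 1.53784904e-04, 3.12864312e-02]), array([0.46440097, 0.02403526, 0.04726926])]
n_red 12
red (np.float64(90.95879799632246), np.float64(0.08129065442884997), np.int64(12))
h [array([ 6.240e-01, -3.100e-02,  7.200e-02,  6.500e+01, -8.971e+01,
        5.800e-02]), array([6.7500e-01, 6.7000e-02, 7.4000e-02, 6.5000e+01, 3.7588e+01,
       6.4000e-02]), array([5.65000e-01, 6.30000e-02, 7.60000e-02, 6.70000e+01, 1.48659e+02,
       6.90000e-02]), array([ 4.96000e-01,  1.50000e-02,  5.00000e-02,  5.50000e+01,
       -1.74246e+02,  1.28000e-01])]
mallet [0.43813627 0.38656549 0.03338798]
marker [0.3646831  0.25410082 0.01469705]
loose knob [ 0.43408877 -0.27795171  0.0345252 ]
block [ 0.52462584 -0.27483178  0.03592836]
tape [0.60099221 0.43715604 0.06361292]
```

View pics/z.png

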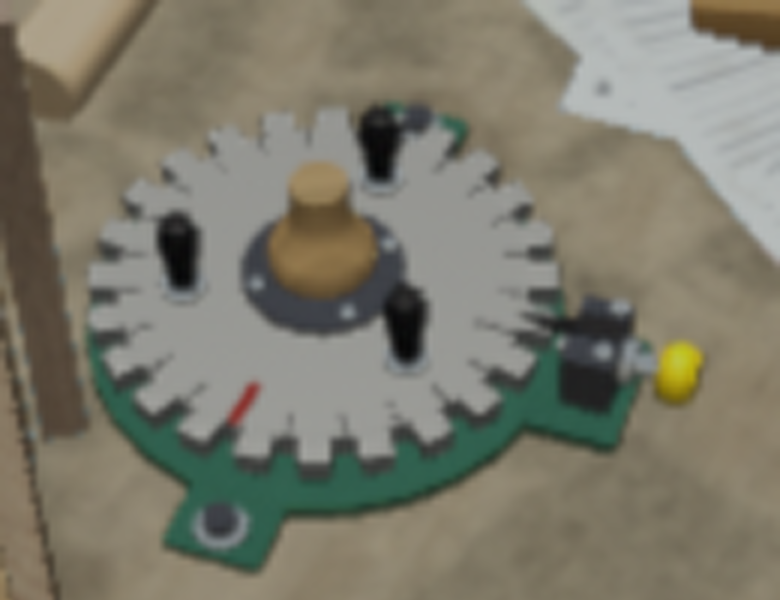

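The crop shows the red line at about (215,207) full-image pixels, the pointer tip at (262.5,193), and lug bolts at (211.5,226.7) and (244.5,159.5). Next I'll refine the pointer direction and check the surroundings.

```bash
python3 - <<'E'
from h import *
a=shot('scene');b=shot('side')
C=np.array([.6236,.0276])
for z in (.01,.015,.02):
    L=onplane(a,[[211.5,226.7],[244.5,159.5]],z)[:,:2]; d=L[0]-L[1]; print('lug',z,L.round(4),L.mean(0).round(4),np.degrees(np.arctan2(-d[1],-d[0])),'->-x dir',np.degrees(np.arctan2(-d[1],-d[0]))-90,np.hypot(*d))
T=onplane(a,[[262.5,192.8]],.044)[0,:2];d=T-C;print('tip',T,np.degrees(np.arctan2(d[1],d[0])),np.hypot(*d))
for n,c in(('a',a),('b',b)):
    hsv=cv2.cvtColor(c['pixels'],cv2.COLOR_RGB2HSV).astype(int); X=cloud(c)
    m=(hsv[...,0]>20)&(hsv[...,0]<35)&(hsv[...,1]>140)&(hsv[...,2]>90)&(np.hypot(X[...,0]-.455,X[...,1]-.015)<.06)
    v,u=np.where(m);  o,dd=ray(c,[[u.mean(),v.mean()]])
    print('knob',n,u.mean(),v.mean(),len(u)); 
    if n=='a':o1,d1=o,dd[0]
    else:o2,d2=o,dd[0]
    k=(hsv[...,1]<60)&(hsv[...,2]>90)&(abs(X[...,2]-.038)<.006)&(np.hypot(X[...,0]-.6236,X[...,1]-.0276)<.13)
    v,u=np.where(k);P=onplane(c,np.c_[u,v],.038)[:,:2].astype(np.float32);print('circ',cv2.minEnclosingCircle(P))
    t=(X[...,2]>.11)&(np.hypot(X[...,0]-.65,X[...,1]-.03)<.3)&(c['depth']>0);Q=X[t]
    if len(Q):
        print('tall',len(Q),Q.min(0),Q.max(0))
        for y0 in np.arange(-.3,.35,.1):
            q=Q[(Q[:,1]>y0)&(Q[:,1]<y0+.1)]
            if len(q):print(round(y0,1),len(q),q.min(0).round(3),q[:,2].max().round(3))
A=np.c_[d1,-d2];s=np.linalg.lstsq(A,o2-o1,rcond=None)[0];p=(o1+s[0]*d1+o2+s[1]*d2)/2;d=p[:2]-C
print('knob',p,np.degrees(np.arctan2(d[1],d[0])),np.hypot(*d),np.linalg.norm(o1+s[0]*d1-o2-s[1]*d2))
E
```

```text
lug 0.01 [[ 0.6115  0.1526]
 [ 0.64   -0.1066]] [0.6258 0.023 ] -83.7333430094737 ->-x dir -173.73334300947369 0.2607786059760514
lug 0.015 [[ 0.6095  0.1556]
 [ 0.6378 -0.1021]] [0.6236 0.0267] -83.73334300947366 ->-x dir -173.73334300947366 0.25930291130225486
lug 0.02 [[ 0.6074  0.1586]
 [ 0.6356 -0.0977]] [0.6215 0.0305] -83.73334300947367 ->-x dir -173.73334300947369 0.2578272166284584
tip [0.52675985 0.01727876] -173.91637355624934 0.09738861893286949
knob a 287.5 201.625 64
circ ((0.6243066191673279, 0.03600814566016197), 0.11619369685649872)
tall 6897 [0.63143257 0.10499951 0.11002472] [0.88504396 0.28204367 0.37707899]
0.1 3207 [0.67  0.105 0.11 ] 0.377
0.2 3690 [0.631 0.2   0.11 ] 0.377
knob b 287.8292682926829 206.26829268292684 41
circ ((0.6212208271026611, 0.03619598597288132), 0.1101219654083252)
tall 3911 [0.63505336 0.10665564 0.11006838] [0.88381714 0.27984062 0.37435159]
0.1 1659 [0.674 0.107 0.11 ] 0.374
0.2 2252 [0.635 0.2   0.11 ] 0.374
knob [0.45924793 0.00559926 0.02777451] -172.37551267957843 0.1658180795950274 0.002311450401161094
```

```bash
cat > g.py <<'E'
from h import *
from scipy.spatial.transform import Rotation as Ro
C=np.array([.6236,.0276])
def rows(targets):
    """targets: list of (x,y,z,heading of tool y in deg); assumes tool down"""
    o=bot.get_obs(); w,x,y,z=o['tool_rot']; R=Ro.from_quat([x,y,z,w]).as_matrix()
    h0=np.degrees(np.arctan2(R[1,1],R[0,1])); p=o['eef_pos']
    print('t',o['t'],'p',p.round(4),'y-heading',h0.round(2),'F',o['contact_force'].round(1))
    for t in targets:
        s=R.T@(np.array(t[:3])-p)*100; a=-np.radians((t[3]-h0+180)%360-180)
        print([round(float(k),2) for k in s]+[round(float(a),3)])
def on(phi,ahead,z,r=.064):
    f=np.radians(phi); e=np.array([np.cos(f),np.sin(f)]); n=np.array([-e[1],e[0]])
    q=C+r*e+ahead*n; return (*q,z,phi+90-360)
E
python3 -c "
from g import *
rows([on(151,0,.23)])"
```

```text
t 0.3 p [ 0.2794 -0.6143  0.231 ] y-heading -65.55 F [ 0.7  0.  -0.1]
[54.1, -49.32, 0.13, 0.933]
```

```bash
python3 -m jog '[[54.1,-49.3,0,0.933],[54.1,-49.3,0,0.933],[54.1,-49.3,0,0.933],[54.1,-49.3,0,0.933],[54.1,-49.3,0,0.933],[54.1,-49.3,0,0.933],[54.1,-49.3,0,0.933],[54.1,-49.3,0,0.933],[54.1,-49.3,0,0.933],[54.1,-49.3,0,0.933],[54.1,-49.3,0,0.933],[54.1,-49.3,0,0.933],[54.1,-49.3,0,0.933],[54.1,-49.3,0,0.933],[54.1,-49.3,0,0.933],[54.1,-49.3,0,0.933],[54.1,-49.3,0,0.933],[54.1,-49.3,0,0.933],[54.1,-49.3,0,0.933],[54.1,-49.3,0,0.933]]' 0
python3 -c "
from g import *
rows([on(151,0,.23)]); print(bot.get_obs()['q'].round(2),bot.get_obs()['gripper_width'])
c=shot('wrist','w1.png');print(c['fovy'],np.round(c['pose'],3))"
```

```text
t: 1.97
eef_pos: [0.5681, 0.061, 0.2311]
tool_rot: [-0.0, 0.969, -0.248, -0.0]
contact_force: [0.1, -0.3, 0.4]
gripper_width: 0.497
grasp_force: 0.0
t 1.9667 p [0.5681 0.061  0.2311] y-heading -118.74 F [ 0.1 -0.3  0.4]
[0.07, 0.23, 0.11, 0.005]
[-0.07  0.32 -0.18  1.8   0.06  1.03 -2.35] 0.49708084001620967
65.70646984690485 [[-0.481 -0.832 -0.276  0.638]
 [-0.877  0.456  0.151  0.022]
 [ 0.     0.315 -0.949  0.373]
 [ 0.     0.     0.     1.   ]]
```

View pics/w1.png

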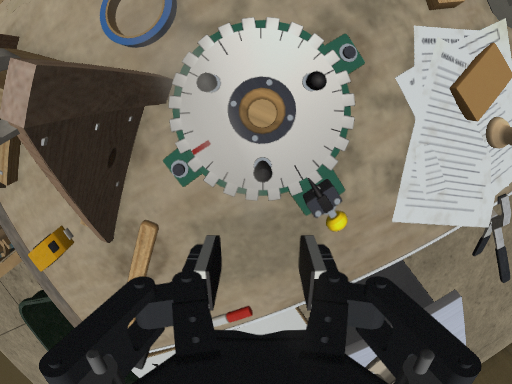

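The wrist view shows the plate centred near (262,110), the red line from (193,153) to (210,142), the pointer tip near (296,167), the knob at (337,221) and handle 2 at (263,168). I'll measure precisely from this view.

```bash
cat > w.py <<'E'
from g import *
def wp(c,uv,z):
    uv=np.atleast_2d(uv).astype(float); f=192/np.tan(np.radians(c['fovy'])/2)
    d=uv-[c['cx'],c['cy']]; r=np.hypot(*d.T)+1e-9; th=r/f; k=np.sin(th)/r
    v=np.c_[d*k[:,None],np.cos(th)]@np.array(c['pose'])[:3,:3].T; o=np.array(c['pose'])[:3,3]
    return (o+v*((z-o[2])/v[:,2])[:,None])[:,:2]
def look(fn=None,Cn=None):
    c=shot('wrist',fn); hsv=cv2.cvtColor(c['pixels'],cv2.COLOR_RGB2HSV).astype(int); H,S,V=np.moveaxis(hsv,2,0)
    v,u=np.mgrid[:384,:512]; A=np.c_[u.ravel(),v.ravel()]; ang=lambda d:np.degrees(np.arctan2(d[1],d[0]))
    P=wp(c,A,.038).reshape(384,512,2); D=np.hypot(*np.moveaxis(P-C,2,0))
    m=(S<40)&(V>120)&(D<.125); n,l,st,_=cv2.connectedComponentsWithStats(m.astype(np.uint8)); k=1+np.argmax(st[1:,4])
    cc,r=cv2.minEnclosingCircle(P[l==k].astype(np.float32)); cc=np.array(cc); print('circle',cc.round(4),round(r,4))
    ce=C if Cn is None else np.array(Cn)
    for nm,e in(('cfg',ce),('fit',cc)):
        rd=((H<8)|(H>172))&(S>110)&(V>60)&(D>.06)&(D<.11); q=P[rd]; mm=q.mean(0)-e
        print(nm,'red n',rd.sum(),'angle',ang(mm).round(2),np.hypot(*mm).round(4))
    y=(H>20)&(H<35)&(S>140)&(V>90); K=wp(c,A,.031).reshape(384,512,2); y&=np.hypot(K[...,0]-.455,K[...,1]-.01)<.05
    if y.sum()>20:
        q=K[y]; print('knob',y.sum(),q.mean(0).round(4),'min x',q.min(0).round(4),'max',q.max(0).round(4),'dir',ang(q.mean(0)-ce).round(2),ang(q.mean(0)-cc).round(2))
    return c
if __name__=='__main__':
    c=look(); im=c['pixels'][:,:,::-1]
    for nm,uv,z in(('tip',(296,167),.044),('lugL',(180,169),.015),('lugR',(348.5,53),.015),('h2top',(263,163),.084),('bolt blank top',(262,110),.099)):
        p=wp(c,uv,z)[0]; d=p-C; print(nm,p.round(4),np.degrees(np.arctan2(d[1],d[0])).round(2),np.hypot(*d).round(4))
    cv2.imwrite('pics/w2.png',cv2.resize(im[130:240,170:360],(760,440),interpolation=cv2.INTER_CUBIC))
E
python3 w.py
```

```text
circle [0.6216 0.0365] 0.1157
cfg red n 72 angle 92.81 0.0846
fit red n 72 angle 91.64 0.0756
knob 284 [0.4521 0.0093] min x [ 0.4402 -0.0041] max [0.4654 0.0239] dir -173.92 -170.89
tip [0.5461 0.0222] -175.98 0.0777
lugL [0.6072 0.1517] 97.51 0.1252
lugR [ 0.6344 -0.1018] -85.24 0.1299
h2top [0.5768 0.049 ] 155.41 0.0515
bolt blank top [0.6242 0.0242] -79.41 0.0035
```

View pics/w2.png

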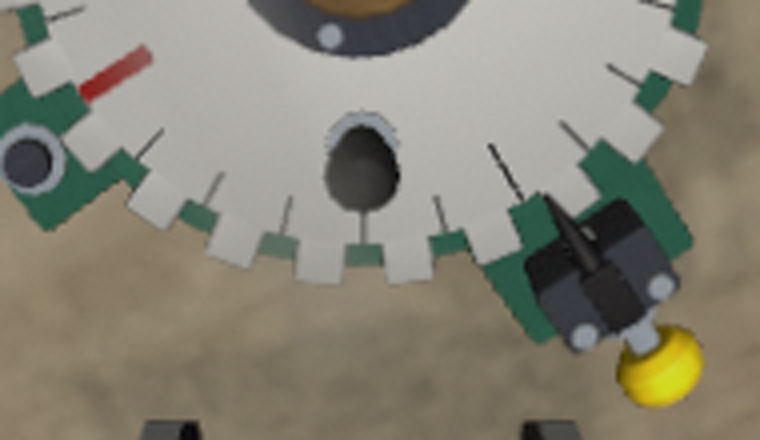

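The crop shows the pointer tip at full-image (306.8,179.3) and the handle 2 ring at (261,163). The centre is about (0.6225,0.0255), pointer direction 186.1°, red line about 92.2°, so the turn is about +94°. I'll descend straddling handle 2 with slack.

```bash
sed -i 's/^C=.*/C=np.array([.6225,.0255])/' g.py; python3 -c "
from w import *
c=look()
for nm,uv,z in(('tip',(306.75,179.25),.044),('h2top',(260.8,176),.084),('ring',(261,162),.038)):
    p=wp(c,uv,z)[0]; d=p-C; print(nm,p.round(4),np.degrees(np.arctan2(d[1],d[0])).round(2),np.hypot(*d).round(4))
rows([on(152,0,.12),on(152,0,.052)])"
```

```text
circle [0.6218 0.0355] 0.1146
cfg red n 78 angle 92.09 0.086
fit red n 78 angle 91.82 0.076
knob 280 [0.4522 0.0093] min x [ 0.4406 -0.0041] max [0.4649 0.0238] dir -174.57 -171.23
tip [0.5267 0.0163] -174.53 0.0962
h2top [0.5659 0.056 ] 151.69 0.0643
ring [0.5691 0.0537] 152.18 0.0604
t 2.1167 p [0.5675 0.0566 0.2311] y-heading -119.12 F [ 0.1 -0.1  0.6]
[-0.08, 0.15, 11.11, -0.019]
[-0.08, 0.15, 17.91, -0.019]
```

```bash
python3 -m jog '[[-0.1,0.1,4,-0.02],[-0.1,0.1,8,-0.02],[-0.1,0.1,11,-0.02],[-0.1,0.1,13,-0.02],[-0.1,0.1,15,-0.02],[-0.1,0.1,16.5,-0.02],[-0.1,0.1,17.9,-0.02],[-0.1,0.1,17.9,-0.02],[-0.1,0.1,17.9,-0.02]]'
python3 -c "
from g import *
rows([on(p,.011,.052) for p in (152,155,159,163,167,171,175,179,183,187,191,195,199,203,207,211,215)])"
```

```text
t: 2.87
eef_pos: [0.5659, 0.0563, 0.0521]
tool_rot: [0.001, 0.97, -0.242, -0.001]
contact_force: [-0.8, 0.6, -0.2]
gripper_width: 0.5
grasp_force: 0.0
t 2.8667 p [0.5659 0.0563 0.0521] y-heading -117.98 F [-0.8  0.6 -0.2]
[0.04, 1.16, 0.02, 0.0]
[0.1, 1.5, 0.02, -0.052]
[0.22, 1.93, 0.02, -0.122]
[0.37, 2.36, 0.02, -0.192]
[0.54, 2.78, 0.02, -0.261]
[0.74, 3.19, 0.02, -0.331]
[0.98, 3.58, 0.02, -0.401]
[1.23, 3.95, 0.02, -0.471]
[1.52, 4.3, 0.02, -0.541]
[1.83, 4.63, 0.02, -0.61]
[2.16, 4.95, 0.02, -0.68]
[2.51, 5.23, 0.02, -0.75]
[2.88, 5.49, 0.02, -0.82]
[3.26, 5.73, 0.02, -0.89]
[3.67, 5.94, 0.02, -0.96]
[4.08, 6.12, 0.02, -1.029]
[4.51, 6.27, 0.02, -1.099]
```

```bash
python3 -m jog '[[0,0.5,0,0],[0,0.8,0,0],[0.02,1,0,0],[0.04,1.16,0,0],[0.07,1.33,0,-0.026],[0.1,1.5,0,-0.052],[0.16,1.7,0,-0.087],[0.22,1.93,0,-0.122],[0.29,2.14,0,-0.157],[0.37,2.36,0,-0.192],[0.45,2.57,0,-0.226],[0.54,2.78,0,-0.261],[0.64,2.98,0,-0.296],[0.74,3.19,0,-0.331],[0.86,3.38,0,-0.366],[0.98,3.58,0,-0.401],[1.1,3.77,0,-0.436],[1.23,3.95,0,-0.471],[1.23,3.95,0,-0.471]]'
python3 -c "
from w import *
look('w3.png')
rows([on(p,.011,.052) for p in (180,184,188,192,196,200,204,208,212,216,220,224,228,232)])"
```

```text
t: 4.45
eef_pos: [0.5597, 0.0175, 0.0528]
tool_rot: [-0.0, 1.0, -0.006, 0.001]
contact_force: [2.0, 3.7, 1.5]
gripper_width: 0.499
grasp_force: 1.7
circle [0.6306 0.0265] 0.1183
cfg red n 310 angle 118.28 0.0842
fit red n 310 angle 123.29 0.0875
t 4.5 p [0.5594 0.0175 0.0527] y-heading -90.84 F [1.6 3.  2. ]
[-0.08, 0.3, 0.07, -0.015]
[0.02, 0.74, 0.07, -0.084]
[0.14, 1.18, 0.07, -0.154]
[0.3, 1.6, 0.07, -0.224]
[0.49, 2.01, 0.07, -0.294]
[0.71, 2.41, 0.07, -0.364]
[0.95, 2.79, 0.07, -0.434]
[1.22, 3.16, 0.07, -0.503]
[1.52, 3.5, 0.07, -0.573]
[1.84, 3.82, 0.07, -0.643]
[2.18, 4.12, 0.07, -0.713]
[2.54, 4.4, 0.07, -0.783]
[2.92, 4.65, 0.07, -0.852]
[3.31, 4.87, 0.07, -0.922]
```

View pics/w3.png

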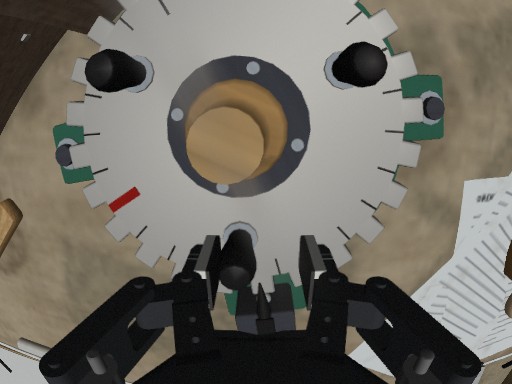

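The wrist view shows handle 2 at (238,255) resting on the trailing finger, the red line at (125,199) and the pointer at (263,292). The push force is about 4 N, so I'll continue the arc.

```bash
python3 -m jog '[[-0.03,0.5,0,-0.05],[0.02,0.74,0,-0.084],[0.08,0.96,0,-0.119],[0.14,1.18,0,-0.154],[0.22,1.39,0,-0.189],[0.3,1.6,0,-0.224],[0.39,1.81,0,-0.259],[0.49,2.01,0,-0.294],[0.6,2.21,0,-0.329],[0.71,2.41,0,-0.364],[0.83,2.6,0,-0.399],[0.95,2.79,0,-0.434],[1.08,2.98,0,-0.469],[1.22,3.16,0,-0.503],[1.37,3.33,0,-0.538],[1.52,3.5,0,-0.573],[1.68,3.66,0,-0.608],[1.84,3.82,0,-0.643],[1.84,3.82,0,-0.643]]'
python3 -c "
from w import *
look()
rows([on(p,.011,.052) for p in (216,220,224,228,232,236,238,240,242,244,246)])"
```

```text
t: 6.08
eef_pos: [0.576, -0.0208, 0.052]
tool_rot: [-0.0, 0.951, 0.31, -0.001]
contact_force: [-1.2, 3.2, 1.2]
gripper_width: 0.5
grasp_force: 1.6
circle [0.6313 0.0287] 0.1177
cfg red n 316 angle 154.19 0.0829
fit red n 316 angle 158.49 0.0896
knob 30 [0.4456 0.0124] min x [0.4375 0.0111] max [0.4526 0.0136] dir -175.76 -174.97
t 6.1333 p [ 0.5759 -0.0208  0.0519] y-heading -54.05 F [-0.6  3.2 -0.2]
[0.09, 0.09, -0.01, -0.001]
[0.19, 0.53, -0.01, -0.071]
[0.31, 0.97, -0.01, -0.14]
[0.46, 1.4, -0.01, -0.21]
[0.65, 1.81, -0.01, -0.28]
[0.86, 2.21, -0.01, -0.35]
[0.97, 2.41, -0.01, -0.385]
[1.1, 2.6, -0.01, -0.42]
[1.23, 2.78, -0.01, -0.455]
[1.36, 2.96, -0.01, -0.489]
[1.5, 3.14, -0.01, -0.524]
```

```bash
python3 -m jog '[[0.14,0.31,0,-0.036],[0.19,0.53,0,-0.071],[0.25,0.75,0,-0.106],[0.31,0.97,0,-0.14],[0.38,1.18,0,-0.175],[0.46,1.4,0,-0.21],[0.55,1.6,0,-0.245],[0.65,1.81,0,-0.28],[0.75,2.01,0,-0.315],[0.86,2.21,0,-0.35],[0.97,2.41,0,-0.385],[1.1,2.6,0,-0.42],[1.1,2.6,0,-0.42]]'
python3 -c "
from w import *
look('w4.png')
rows([on(p,.011,.052) for p in (240,242,244,246,248)])"
```

```text
t: 7.22
eef_pos: [0.5996, -0.0358, 0.0517]
tool_rot: [-0.001, 0.866, 0.5, -0.001]
contact_force: [-1.3, 3.0, 1.7]
gripper_width: 0.502
grasp_force: 1.7
circle [0.6193 0.0225] 0.1116
cfg red n 316 angle 177.59 0.0817
fit red n 316 angle 175.3 0.0787
knob 593 [0.4475 0.0089] min x [ 0.4328 -0.0048] max [0.4637 0.0243] dir -174.58 -175.47
t 7.2667 p [ 0.5996 -0.0358  0.0518] y-heading -30.04 F [-1.6  3.3  2.2]
[0.05, 0.01, -0.02, -0.001]
[0.09, 0.24, -0.02, -0.036]
[0.14, 0.46, -0.02, -0.071]
[0.2, 0.68, -0.02, -0.105]
[0.27, 0.89, -0.02, -0.14]
```

View pics/w4.png

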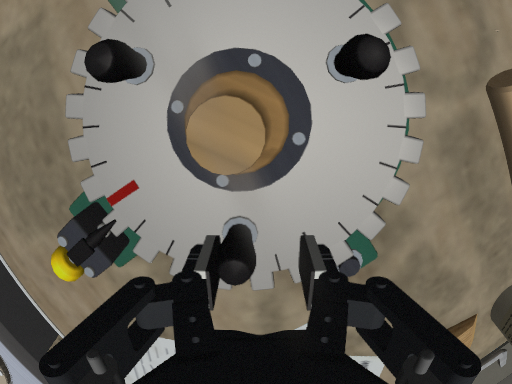

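The red line's outer end is at about (110,203) and the pointer tip at about (116,222). I'll compute the remaining angle.

```bash
python3 -c "
from w import *
c=look()
for nm,uv,z in(('tip',(116,222),.044),('redout',(109.5,203),.038),('redin',(137,184),.038),('center disc',(239,123),.045)):
    p=wp(c,uv,z)[0]; d=p-C; print(nm,p.round(4),np.degrees(np.arctan2(d[1],d[0])).round(2),np.hypot(*d).round(4))
cv2.imwrite('pics/w5.png',cv2.resize(c['pixels'][170:270,50:170,::-1],(720,600),interpolation=cv2.INTER_CUBIC))
"
```

```text
circle [0.6191 0.0226] 0.1119
cfg red n 319 angle 177.58 0.0817
fit red n 319 angle 175.36 0.0785
knob 591 [0.4475 0.0089] min x [ 0.4329 -0.0049] max [0.4637 0.0242] dir -174.57 -175.42
tip [0.5288 0.0168] -174.7 0.0941
redout [0.5287 0.0283] 178.28 0.0938
redin [0.5531 0.0283] 177.7 0.0695
center disc [0.6231 0.0271] 68.63 0.0017
```

View pics/w5.png

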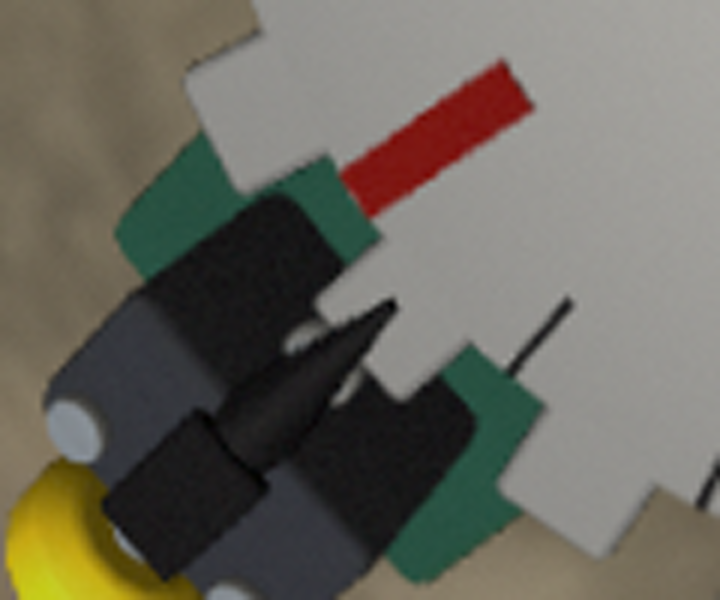

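Tip at (116.2,220.5), red end at (109.5,203), so about 7.3° remains.

```bash
python3 -m jog '[[0.03,0.2,0,-0.03],[0.07,0.4,0,-0.06],[0.11,0.56,0,-0.085],[0.15,0.68,0,-0.105],[0.18,0.74,0,-0.115],[0.18,0.74,0,-0.115],[0.18,0.74,0,-0.115]]'
python3 -c "
from w import *
c=look()
cv2.imwrite('pics/w6.png',cv2.resize(c['pixels'][160:260,40:160,::-1],(720,600),interpolation=cv2.INTER_CUBIC))
"
```

```text
t: 7.9
eef_pos: [0.6077, -0.0384, 0.0519]
tool_rot: [-0.0, 0.836, 0.549, -0.001]
contact_force: [-2.8, 2.9, -1.1]
gripper_width: 0.501
grasp_force: 2.0
circle [0.6208 0.0235] 0.1107
cfg red n 316 angle -175.35 0.0813
fit red n 316 angle -176.69 0.0795
knob 584 [0.4474 0.0089] min x [ 0.4328 -0.005 ] max [0.4632 0.024 ] dir -174.58 -175.19
```

View pics/w6.png

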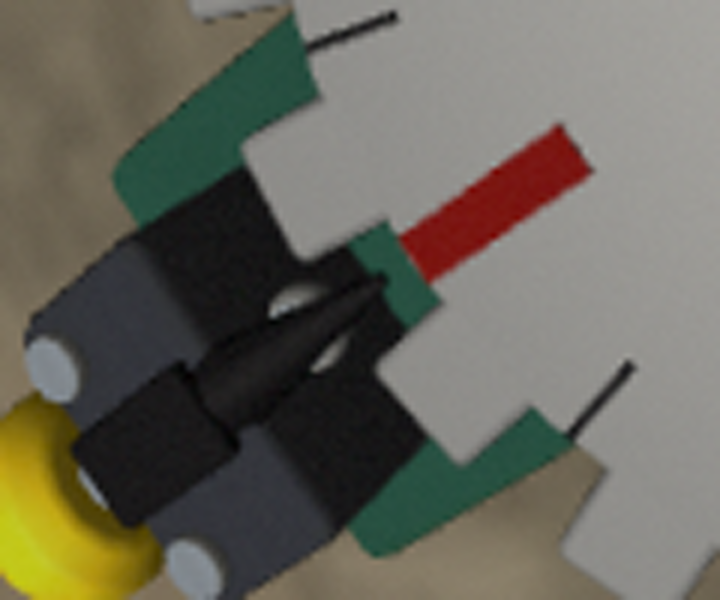

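```bash
python3 -c "
from w import *
c=look()
for nm,uv,z in(('tip',(104.3,206.3),.044),('redout',(109.4,203.4),.038),('block bolts mid',((40+53/6+40+195/6)/2,(160+370/6+160+569/6)/2),.047),('redin',(136,184.5),.038)):
    p=wp(c,uv,z)[0]; d=p-C; print(nm,p.round(4),np.degrees(np.arctan2(d[1],d[0])).round(2),np.hypot(*d).round(4))
"
```

```text
circle [0.6205 0.0234] 0.1107
cfg red n 316 angle -175.35 0.0813
fit red n 316 angle -176.75 0.0792
knob 585 [0.4474 0.0089] min x [ 0.4328 -0.005 ] max [0.4632 0.024 ] dir -174.58 -175.21
tip [0.5293 0.0176] -175.16 0.0935
redout [0.5296 0.0171] -174.81 0.0933
block bolts mid [0.484  0.0126] -174.67 0.1391
redin [0.5532 0.02  ] -175.49 0.0695
```

Red end and pointer tip now coincide to within about 0.6 mm: red end (109.4,203.4), tip (104.3,206.3) at its own height. I'll back the finger off the handle and rise.

```bash
python3 -m jog '[[0.18,-0.3,0,0],[0.18,-0.6,0,0],[0.18,-1,0,0],[0.18,-1,-2,0],[0.18,-1,-5,0],[0.18,-1,-8,0],[0.18,-1,-11,0],[0.18,-1,-11,0]]'
python3 -c "
from w import *
c=look()
print(bot.get_obs()['q'].round(2))
u=np.array([np.cos(np.radians(-174)),np.sin(np.radians(-174))])
rows([(*(C+r*u),z,-84) for r,z in((.198,.16),(.198,.022),(.16,.022))])
s=shot('scene'); import m; m.measure(s,cen=C)"
```

```text
t: 8.67
eef_pos: [0.6037, -0.0319, 0.169]
tool_rot: [0.003, 0.836, 0.549, 0.004]
contact_force: [1.7, 0.2, 0.1]
gripper_width: 0.5
grasp_force: 0.0
circle [0.6224 0.0284] 0.1077
cfg red n 135 angle -175.4 0.0819
fit red n 135 angle -173.4 0.082
knob 355 [0.4509 0.0093] min x [ 0.439  -0.0043] max [0.4637 0.0242] dir -174.6 -173.65
[ 0.42  0.5  -0.63  1.77  0.35  0.98 -0.75]
t 8.7167 p [ 0.6024 -0.0323  0.1663] y-heading -23.41 F [-0.  -0.2 -1.1]
[-3.62, -17.71, 0.48, 1.058]
[-3.65, -17.81, 14.28, 1.058]
[-1.79, -14.5, 14.31, 1.058]
cen [0.6225 0.0255]
r 0.10784497857093811
knob [array([0.4552386 , 0.01510678, 0.04158526]), np.int64(58), array([ 0.44694844, -0.00052257,  0.02898441]), array([0.46399251, 0.02394127, 0.04761503])]
n_red 8
red (np.float64(-173.61427174347912), np.float64(0.0811923667573294), np.int64(8))
h [array([ 5.96000e-01, -2.50000e-02,  7.50000e-02,  6.10000e+01,
       -1.17615e+02,  5.70000e-02]), array([6.8400e-01, 4.1000e-02, 7.4000e-02, 6.0000e+01, 1.3828e+01,
       6.4000e-02]), array([5.84000e-01, 8.40000e-02, 7.50000e-02, 7.40000e+01, 1.23355e+02,
       7.00000e-02]), array([ 4.9600e-01,  1.5000e-02,  5.0000e-02,  5.4000e+01, -1.7505e+02,
        1.2700e-01])]
```

```bash
python3 -m jog '[[-3.6,-17.8,0,1.058],[-3.6,-17.8,0,1.058],[-3.6,-17.8,0,1.058],[-3.6,-17.8,0,1.058],[-3.6,-17.8,0,1.058],[-3.6,-17.8,0,1.058],[-3.6,-17.8,0,1.058],[-3.6,-17.8,0,1.058],[-3.6,-17.8,0,1.058],[-3.6,-17.8,0,1.058],[-3.6,-17.8,0,1.058],[-3.6,-17.8,0,1.058]]' 1 20
python3 -c "
from w import *
u=np.array([np.cos(np.radians(-174)),np.sin(np.radians(-174))]);C=C+[0,.0015]
print(bot.get_obs()['q'].round(2),bot.get_obs()['gripper_width'])
rows([(*(C+r*u),z,-84) for r,z in((.198,.16),(.198,.022),(.16,.022))])"
```

```text
t: 9.77
eef_pos: [0.4217, 0.0051, 0.1618]
tool_rot: [0.0, 0.999, 0.053, -0.0]
contact_force: [-0.0, -0.8, 0.3]
gripper_width: -0.001
grasp_force: 0.0
[ 0.33  0.19 -0.54  2.17  0.14  0.81 -1.76] -0.0013784977503730456
t 9.7667 p [0.4217 0.0051 0.1618] y-heading -83.88 F [-0.  -0.8  0.3]
[0.4, -0.08, 0.18, 0.002]
[0.41, -0.08, 13.98, 0.002]
[4.21, -0.07, 13.98, 0.002]
```

```bash
python3 -m jog '[[0.2,-0.1,3,0],[0.2,-0.1,6,0],[0.2,-0.1,9,0],[0.2,-0.1,11,0],[0.2,-0.1,12.5,0],[0.2,-0.1,13.5,0],[0.2,-0.1,13.9,0],[0.2,-0.1,13.9,0],[0.2,-0.1,13.9,0]]'
python3 -c "
from w import *
look('w7.png')"
```

```text
t: 10.52
eef_pos: [0.4244, 0.0065, 0.0237]
tool_rot: [0.0, 0.999, 0.053, 0.0]
contact_force: [-0.7, -0.1, -0.2]
gripper_width: -0.001
grasp_force: 0.0
circle [0.5307 0.0417] 0.0241
cfg red n 497 angle -175.31 0.0849
fit red n 497 angle -72.84 0.0242
knob 2109 [0.4535 0.0094] min x [ 0.4417 -0.0045] max [0.4664 0.0239] dir -174.57 -157.33
```

View pics/w7.png

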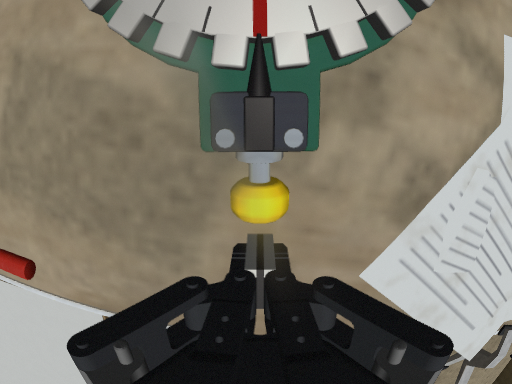

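The red line, pointer and knob all sit on column 260, and the shut fingers are centred just in front of the knob (260,198). Now I'll push slowly.

```bash
python3 -m jog '[[0.3,0,0,0],[0.5,0,0,0],[0.7,0,0,0],[0.85,0,0,0],[1,0,0,0],[1.15,0,0,0],[1.3,0,0,0],[1.45,0,0,0],[1.6,0,0,0],[1.75,0,0,0],[1.9,0,0,0],[2,0,0,0],[2,0,0,0]]'; python3 -c "
from w import *
look()"
```

```text
t: 11.65
eef_pos: [0.4439, 0.0085, 0.0232]
tool_rot: [-0.0, 0.999, 0.052, -0.0]
contact_force: [-1.4, 0.0, -0.2]
gripper_width: -0.005
grasp_force: 0.7
circle [0.5636 0.0215] 0.0883
cfg red n 739 angle -175.38 0.0818
fit red n 739 angle -173.49 0.0228
knob 2021 [0.4606 0.0105] min x [ 0.4483 -0.0037] max [0.4728 0.0249] dir -174.7 -173.89
```

```bash
python3 -m jog '[[0.1,0,0,0],[0.2,0,0,0],[0.3,0,0,0],[0.4,0,0,0],[0.5,0,0,0],[0.6,0,0,0],[0.68,0,0,0],[0.75,0,0,0],[0.75,0,0,0]]'; python3 -c "
from w import *
look()"
```

```text
t: 12.45
eef_pos: [0.4513, 0.0093, 0.0233]
tool_rot: [0.0, 0.999, 0.052, -0.0]
contact_force: [-1.8, -0.1, -1.9]
gripper_width: -0.002
grasp_force: 1.0
circle [0.5634 0.0212] 0.0885
cfg red n 752 angle -175.35 0.0819
fit red n 752 angle -174.08 0.0227
knob 1643 [0.4661 0.0111] min x [ 0.4557 -0.0029] max [0.4759 0.0257] dir -174.75 -174.09
```

```bash
python3 -m jog '[[0.05,0,0,0],[0.1,0,0,0],[0.13,0,0,0],[0.16,0,0,0],[0.16,0,0,0]]'; python3 -m jog '[[0.05,0,0,0],[0.05,0,0,0]]'
```

```text
t: 12.92
eef_pos: [0.4513, 0.0093, 0.0232]
tool_rot: [0.0, 0.999, 0.052, -0.001]
contact_force: [-6.8, 0.7, 5.2]
gripper_width: 0.002
grasp_force: 3.4
t: 13.08
eef_pos: [0.4514, 0.0093, 0.0231]
tool_rot: [0.0, 0.999, 0.052, -0.002]
contact_force: [-9.0, 0.3, 5.3]
gripper_width: 0.003
grasp_force: 4.0
```

The pin is against the hard stop: force is rising with no further motion. I'll retreat and verify.

```bash
python3 -m jog '[[-0.4,0,0,0],[-1,0,0,0],[-2,0,0,0],[-2.5,0,0,0],[-2.5,0,-3,0],[-2.5,0,-7,0],[-2.5,0,-11,0],[-2.5,0,-14,0],[-2.5,0,-14,0],[-2.5,0,-14,0]]'; python3 -c "
from w import *
c=look();cv2.imwrite('pics/w8.png',c['pixels'][:,:,::-1])"
```

```text
t: 13.92
eef_pos: [0.4296, 0.0066, 0.165]
tool_rot: [0.001, 0.999, 0.052, 0.002]
contact_force: [-0.5, 0.5, -0.1]
gripper_width: 0.001
grasp_force: 0.0
circle [0.6072 0.0267] 0.1051
cfg red n 168 angle -175.4 0.0823
fit red n 168 angle -173.3 0.0672
knob 496 [0.4685 0.0115] min x [ 0.4593 -0.0022] max [0.4782 0.0256] dir -174.79 -173.72
```

View pics/w8.png

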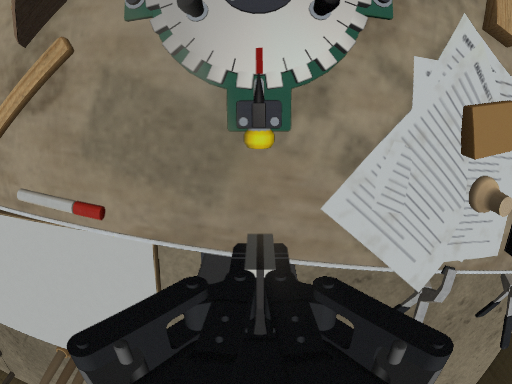

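The view shows the knob flush at the bracket (259,139), the red line collinear with the pointer on column 259, and the arm clear of everything.

```bash
python3 -c "
from station import bot
print(bot.hand_in())"
```

```text
the job is handed in; nothing more can be done
None
```

The plate is turned so its red line sits at the pointer, the locking pin is pushed to its hard stop in that notch, and the job is handed in at about 14 s with the arm clear; no verdict was returned.

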